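# Fit a new brake pad into the clips of a cart's caliper bracket

### The job

Fit the new brake pad (the one with the thick lining, not the worn one) in the caliper bracket of the cart hub: lining down and the same way round as the bracket, slide both ears down between the spring clips and press it fully home, so that it lies flat on the disc and stays there on its own. Ease it in, feel for the disc and do not bear down on it once the pad is there (2 kg at most on the disc, 3 kg on the bracket), and leave everything else on the bench where it is.

Things in the scene. Friction and masses are not known exactly. Their poses are not given: they have to be found in the camera images.
- pad: New brake pad, about 0.25 kg: black steel back plate 5 mm thick on a 15 mm lining, 20 mm in all, lying lining down. From above a ring sector, 44 mm deep along x (edges at x = +-22 mm, flat and parallel for 16 mm in the middle; lining 3 mm further in), 80 mm wide at the arched (+x) edge, 50 mm at the hollow one. Origin: middle of the lining's underside; y to the left ear, z up through the plate.
- pad_ear_l (a point): Middle of the pad's left ear: pad frame (4, 46.5, 17.5) mm. The ears lie in the plane of the back plate, one at each end: 5 mm thick, 14 mm wide (x -3 to +11 mm), reaching out to y = +-53 mm.
- pad_ear_r (a point): Middle of the pad's right ear: pad frame (4, -46.5, 17.5) mm.
- worn_pad: The old pad, same outline and frame but only 3 mm of lining left (8 mm in all). To be left alone.
- bracket: Fixed grey cast caliper bracket astride the disc rim. Origin: on the bench, straight below the middle of the pad's seat; x away from the hub (the pad's arched edge goes that way), y to the left slot, z up. An arm each side of the seat, top 104 mm high, inner faces at y = +-43.5 mm; guide pins at x = 38, y = +-60 mm, 140 mm high. Between the arms nothing stands above the disc.
- slot_l (a point): Middle of the left slot's mouth: bracket frame (4, 46.5, 104) mm. Slots are upright, open at top, bottom and towards the seat: end wall at |y| = 54.2 mm (ears have 1.2 mm to spare), outer wall at x = 12.5 mm, hub side a sprung leaf, face at x = -1 mm, that gives up to 5 mm towards -x (7.5 N at first touch, then 2.5 N per mm). Outer clip and leaf flare 3 mm, up to 111 mm; the end walls do not.
- slot_r (a point): The same for the right slot: bracket frame (4, -46.5, 104) mm. With both ears centred (pad x, y on bracket x, y) each leaf is pushed back 2 mm; let go, the pad moves out against the outer walls. The rub of the clips holds the pad up: it takes a steady push, about 4 to 14 N, all the way down, and more force shows when it meets the disc.
- hub: Fixed upright stub axle with hub and disc. Origin: on the bench on the hub's axis, 84 mm from the bracket's origin along the bracket's -x. Steel disc 224 mm across, level; hub nose 44 mm across, 104 mm high. The disc's upper face, where the pad comes to rest, lies 55 to 70 mm above the bench, depending on the disc's thickness, wear and shims: its height is not given and has to be felt. The disc does not turn or give.
- bottle: Clear bottle with red cap, 60 mm across, 160 mm high, origin under its middle. Bystander.
- tape: Roll of tape lying flat, 90 mm across, 45 mm high, origin under its middle. Bystander.
- wrench: Wrench 170 mm long, lying along its x, origin under its middle. Bystander.
- screwdriver: Screwdriver 190 mm long, lying along its x, origin under its middle. Bystander.
- tub: White lidded tub, 100 mm across, 100 mm high, origin under its middle. Bystander.
Things that resemble listed ones, but are neither listed nor needed, are in the scene too. Leave any green look-alike of the hub alone.

How it is judged:
At the end, for the whole second after the job is handed in: The new pad rests with its lining on the disc, flat (within 1.4 degrees), each ear within 4 mm, seen from above, of the middle of its own slot (left in left, right in right), at rest and let go (horizontal distance between pad_ear_l and slot_l below 0.004 m and horizontal distance between pad_ear_r and slot_r below 0.004 m and contact force between pad and hub above 0.1 N and angle between pad's own z axis and vertical below 0.025 rad and z of pad in the frame of bracket below 0.0715 m and linear speed of pad below 0.01 m/s); the robot touches nothing.
It fails at once if the pad is pressed on the disc with more than 20 N (contact force between pad and hub above 20 N).
It fails at once if the pad is pressed on the bracket and its clips with more than 30 N (contact force between pad and bracket above 30 N).
It fails at once if the robot leans on the bracket or hub with more than 30 N (contact force between any of the arm, the fingers and bracket above 30 N or contact force between any of the arm, the fingers and hub above 30 N).
It fails at once if a bystander (worn pad, bottle, tape, wrench, screwdriver, tub) is shifted more than 20 mm (distance of any of worn_pad, bottle, tape, wrench, screwdriver, tub from where it was at the start of the episode above 0.02 m).
It also fails if it takes over 61 s, if anything falls off the work surface, if the arm or the gripper's body presses on something with over 40 N, if the wrist force passes 120 N, or if a joint passes its speed limit or range.

### The arm

A 7-joint arm with a two-finger parallel gripper is mounted at the origin on the work surface. World frame = base frame: x ahead of the robot, y to its left, z up, the work surface at z = 0. Lengths are in m, angles in rad, forces in N, time in s.
With the tool pointing down it reaches from about 0.425 to 0.875 m from the base axis. Payload 4.7 kg.
Tool frame: the origin (TCP) lies at the very end of the fingers, on their centre line; the grasp point (between the pads) lies 19 mm behind it; z points along the fingers, y is the direction in which the jaws open and shut (so a half turn about z gives the same grasp; the last joint's range is limited). The gripper opens to 87 mm and grips with 3 to 60 N. Pads are 19 mm wide; open, the fingers measure 117 mm over their backs; the gripper's body (75 mm by 190 mm) begins 51 mm behind the grasp point.
Start: joints at [1.199, 0.321, -0.07, 1.45, 0.023, 1.371, -0.057], TCP at [0.245, -0.602, 0.223] pointing down, gripper open.
Joint ranges: [-2.86, 2.86], [-0.3, 2.09], [-1.38, 1.24], [0.06, 2.45], [-1.56, 4.7], [0.09, 2.05], [-2.69, 2.69]. Speed limits (rad/s): [2.57, 2.57, 3.14, 3.14, 3.14, 3.14, 3.14].

### API

Orientations are given as a rotation vector (axis times angle).
In Python, from bench import ctrl, get_image, camera_info gives the robot as it stands.
- The arm moves only by the tool carry_out, never from a script. Its argument "commands" is a list of rows, each an object of numbers: "tx", "ty", "tz": the shift along the tool's x, y, z in m; "rx", "ry", "rz": the turn, a rotation vector about the tool's x, y, z in rad; "jaw": the opening, from 0 (shut) to 1 (fully open). In form: [{"tx": .., "ty": .., "tz": .., "rx": .., "ry": .., "rz": .., "jaw": ..}, ...]. A call has 1 to 12 rows; each row is the pose to reach, as a shift and turn from the pose commanded when the call began, along the tool's axes at that moment; what a row does not reach only later rows make up. A row lasts 1/8 s, in which the tool goes at most 62.5 mm and 10.7 degrees, less where a joint would pass 70% of its speed; a pose out of reach is approached as far as the arm can. A call with a gripper value outside its range is refused whole. The fingers move at their own pace and stop on an object; "grip_force" is the grip in N (left out, the last holds). Time passes only in rows, so rows that repeat a pose let the fingers close. It gives the time, the measured TCP pose, the force and the opening at its end, in the units of the state.
- ctrl.get_state(): the state, without advancing time (a new reading comes with each control period).
- get_image(name): name is "scene" or "top" or "wrist"; returns the picture (420x560x3 uint8, red, green, blue); there is no depth.
- camera_info(name): a dict with "intrinsics" (3x3 intrinsics, pixels), "R" (3x3) and "t" (3): a world point X has camera coordinates R X + t. Camera axes: x right, y down, z forward; pixel columns grow to the right and rows downward; lengths in m; the calibration is good to about 2 mm. A picture is of the moment at which its call begins: read the wrist's pose just before it. camera_info takes no time and is no camera call; for the wrist camera it gives the pose at the moment of the call.
- ctrl.close_job(): hands the job in, once; it reports no verdict.
The state is a dict: "time": time; "joint_positions": joint angles; "qd": joint speeds; "joint_torque": joint torques, N m; "position": TCP position; "tool_rot": TCP orientation; "ft_force": force on the tool from outside, world axes, zero at the start; "torque": the same for the moment, N m; "grip_width": opening from 0.0 (shut) to 1.0 (fully open).
Only numpy, scipy, OpenCV 4.12 (cv2) and the standard library are available. Lean on these libraries where they do the work, as an engineer would, in place of code of your own. Each camera call takes 0.05 s, during which the arm holds its last target.

## Working session

There is one attempt and no reset: what is moved stays moved. The work goes in short steps, Python scripts to look and compute and a tool call to move; the robot and the scene stay as the last step left them, time stands still between calls to the robot, and variables do not carry over. Pictures are saved under pics/ and viewed, and the job is handed in when it is done.

Besides the shell and the picture viewer there is one more tool, called after "Request:" as a command line: name --argument value ..., lists and objects as JSON in quotes. carry_out: Moves the arm, as the interface text tells. Its arguments: {"type":"object","properties":{"commands":{"type":"array"},"grip_force":{"type":"number"}},"required":["commands"]}

```bash
mkdir -p pics; ls
python3 - <<'E'
from bench import ctrl,get_image,camera_info
import cv2
s=ctrl.get_state();print(s)
for n in("scene","top","wrist"):
    c=camera_info(n);print(n,c)
    im=get_image(n);cv2.imwrite(f"pics/{n}0.png",im[:,:,::-1])
E
```

```text
pics
{'time': 0.0, 'joint_positions': array([ 1.19906173,  0.32183503, -0.07008673,  1.45167141,  0.02260658,
        1.37078553, -0.0569011 ]), 'qd': array([ 3.39785868e-05,  7.11945602e-04,  4.17585147e-04,  9.50603631e-04,
        3.91930260e-04, -1.04047714e-03, -7.43986268e-05]), 'joint_torque': array([ 3.70140642e-04, -4.91284025e+01, -4.04076716e-01, -3.12526488e+01,
       -6.39911927e-02,  4.35965171e-02,  1.68298247e-04]), 'position': array([ 0.24436223, -0.60172542,  0.22145552]), 'tool_rot': array([-3.08148359e+00, -6.02009946e-01,  7.33911456e-04]), 'ft_force': array([-0.27775343, -0.09012113,  0.67162002]), 'torque': array([-0.02122511,  0.02798678, -0.02867432]), 'grip_width': 0.9994307069565219}
scene {'intrinsics': array([[519.3928553 ,   0.        , 286.47028245],
       [  0.        , 519.3928553 , 195.89571181],
       [  0.        ,   0.        ,   1.        ]]), 'R': array([[ 0.25087315,  0.96801748, -0.00219397],
       [ 0.82687866, -0.2154727 , -0.51946434],
       [-0.50332331,  0.12850551, -0.85448931]]), 't': array([-0.11959699, -0.46425175,  1.79208823])}
top {'intrinsics': array([[381.77824872,   0.        , 277.16998867],
       [  0.        , 381.77824872, 211.63719018],
       [  0.        ,   0.        ,   1.        ]]), 'R': array([[-0.01586719, -0.99985917, -0.00546525],
       [-0.98718478,  0.01653363, -0.15872256],
       [ 0.15879056,  0.00287673, -0.9873081 ]]), 't': array([-0.01255464,  0.6293513 ,  1.11842838])}
wrist {'intrinsics': array([[292.69273661,   0.        , 280.33615563],
       [  0.        , 292.69273661, 216.81960493],
       [  0.        ,   0.        ,   1.        ]]), 'R': array([[ 0.3766072 , -0.92637119, -0.00185168],
       [-0.88302154, -0.3595867 ,  0.30161293],
       [-0.28007137, -0.11195453, -0.95342866]]), 't': array([-0.64718655, -0.03766736,  0.39201663])}
```

View pics/scene0.png

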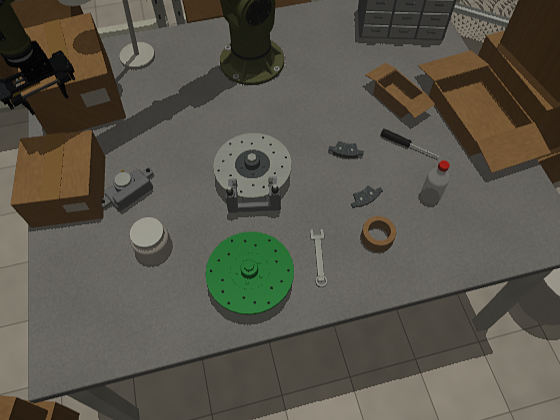

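View pics/top0.png

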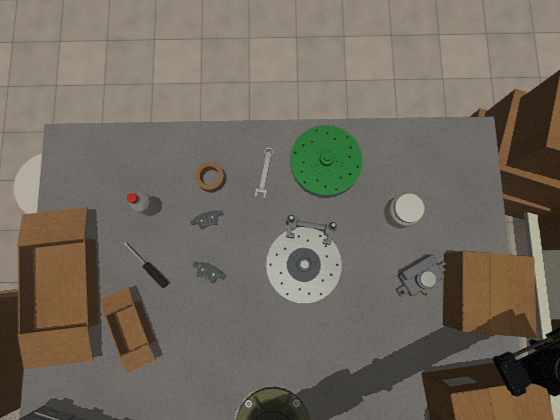

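View pics/wrist0.png

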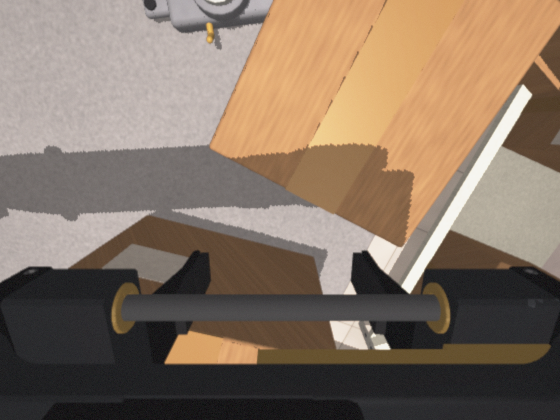

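The top view shows the bracket at about (311,228), the disc at (304,265), and two pads at (208,219) and (209,271). The green look-alike is at (326,160). I'll zoom in to tell the pads apart.

```bash
cat > h.py <<'E'
import numpy as np,cv2
from bench import ctrl,get_image,camera_info
def proj(c,X):
    X=np.atleast_2d(X);p=(c["R"]@X.T).T+c["t"];q=(c["intrinsics"]@p.T).T;return q[:,:2]/q[:,2:]
def back(c,uv,z):
    uv=np.atleast_2d(uv);K=c["intrinsics"];d=np.c_[uv,np.ones(len(uv))]@np.linalg.inv(K).T@c["R"]
    o=-c["R"].T@c["t"];return o+d*((z-o[2])/d[:,2])[:,None]
E
python3 - <<'E'
from h import *
s=cv2.imread("pics/scene0.png");t=cv2.imread("pics/top0.png")
a=cv2.resize(s[130:215,315:395],None,fx=5,fy=5,interpolation=cv2.INTER_CUBIC)
b=cv2.resize(t[205:290,180:240],None,fx=5,fy=5,interpolation=cv2.INTER_CUBIC)
cv2.imwrite("pics/z1.png",np.hstack([a,b]))
a=cv2.resize(s[125:220,205:300],None,fx=4,fy=4,interpolation=cv2.INTER_CUBIC)
b=cv2.resize(t[205:305,260:350],None,fx=4,fy=4,interpolation=cv2.INTER_CUBIC)[:380]
cv2.imwrite("pics/z2.png",np.hstack([a,b]))
c=camera_info("top")
for n,p in dict(padA=(208,219),padB=(209,271)).items(): print(n,back(c,p,0.02))
print('brk',back(c,(311,228),.104)); print('hub',back(c,(304.5,264.5),.104),back(c,(304,265),.06))
E
```

```text
padA [[0.6141823  0.19444664 0.02      ]]
padB [[0.45300797 0.18929608 0.02      ]]
brk [[ 0.57076719 -0.12020404  0.104     ]]
hub [[ 0.46633201 -0.09853033  0.104     ]] [[ 0.46579977 -0.09990141  0.06      ]]
```

View pics/z1.png

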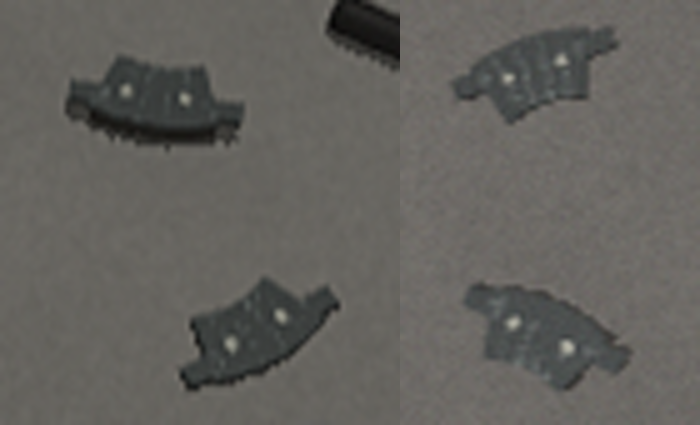

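View pics/z2.png

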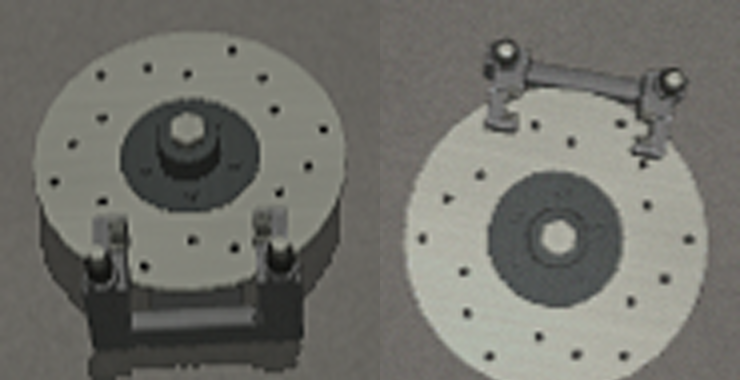

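Run:
```python
from h import *
from scipy.spatial.transform import Rotation as Ro
s=ctrl.get_state();T=Ro.from_rotvec(s["tool_rot"]).as_matrix();print("T",T.round(3))
c=camera_info("wrist");o=-c["R"].T@c["t"];print("cam in tool",T.T@(o-s["position"]));print((T.T@c["R"].T).round(4))
c=camera_info("top")
P=back(c,[(291.3,217.5),(333.2,224.7)],.14)[:,:2];print(P)
l=P[0];r=P[1];y=(l-r);print("pin dist",np.linalg.norm(y));y/=np.linalg.norm(y);x=np.array([y[1],-y[0]]);m=P.mean(0);print("x",x,"yaw",np.degrees(np.arctan2(x[1],x[0])),"brk",m-.038*x,"hub",m-.122*x)
# pad B ears in top crop z1: 
e=np.array([(180+(480-400)/5,205+297/5),(180+(615-400)/5,205+357/5)])
E=back(c,e,.0175)[:,:2];print("ears",E,np.linalg.norm(E[0]-E[1]));y=E[0]-E[1];y/=np.linalg.norm(y);x=np.array([y[1],-y[0]]);print("padyaw",np.degrees(np.arctan2(x[1],x[0])),E.mean(0)-.004*x)
```

```text
T [[ 0.926  0.376 -0.001]
 [ 0.376 -0.926  0.001]
 [-0.    -0.001 -1.   ]]
cam in tool [ 0.08255932 -0.00190675 -0.16232909]
[[ 3.000e-04 -9.535e-01 -3.015e-01]
 [ 1.000e+00  3.000e-04 -1.000e-04]
 [ 2.000e-04 -3.015e-01  9.535e-01]]
[[ 0.59724295 -0.06258691]
 [ 0.5748831  -0.17964373]]
pin dist 0.1191732413306428
x [ 0.98224077 -0.18762481] yaw -10.81420323267964 brk [ 0.54873788 -0.11398558] hub [ 0.46622965 -0.09822509]
ears [[0.47377915 0.23011629]
 [0.43597583 0.14657599]] 0.09169554492148013
padyaw -24.347508378791147 [0.45123324 0.18999522]
```

Request:
carry_out --commands '[{"tx": 0, "ty": 0, "tz": -0.06}, {"tx": 0.43, "ty": -0.286, "tz": -0.08, "rz": -0.996}, {"tx": 0.43, "ty": -0.286, "tz": -0.08, "rz": -0.996}, {"tx": 0.43, "ty": -0.286, "tz": -0.08, "rz": -0.996}, {"tx": 0.43, "ty": -0.286, "tz": -0.08, "rz": -0.996}, {"tx": 0.43, "ty": -0.286, "tz": -0.08, "rz": -0.996}, {"tx": 0.43, "ty": -0.286, "tz": -0.06, "rz": -0.996}, {"tx": 0.43, "ty": -0.286, "tz": 0.02, "rz": -0.996}, {"tx": 0.43, "ty": -0.286, "tz": 0.02, "rz": -0.996}, {"tx": 0.43, "ty": -0.286, "tz": 0.02, "rz": -0.996}, {"tx": 0.43, "ty": -0.286, "tz": 0.02, "rz": -0.996}, {"tx": 0.43, "ty": -0.286, "tz": 0.02, "rz": -0.996}]'

```text
invalid input
```

Run:
```python
from h import *
s=ctrl.get_state();print(s["time"],s["position"],s["tool_rot"],s["joint_positions"],s["qd"].round(3),s["ft_force"])
c=camera_info("wrist");np.savez("w1.npz",**c,**{k:s[k] for k in("position","tool_rot")})
im=get_image("wrist");cv2.imwrite("pics/w1.png",im[:,:,::-1])
```

```text
0.15 [ 0.24441113 -0.60185     0.22174194] [-3.08194203e+00 -6.02054512e-01  5.51016268e-04] [ 1.19909656  0.32162681 -0.07011033  1.45137061  0.02259813  1.37082145
 -0.05690842] [-0.001 -0.002 -0.    -0.002 -0.    -0.001  0.001] [-0.01504082  0.67219602  0.709582  ]
```

View pics/w1.png

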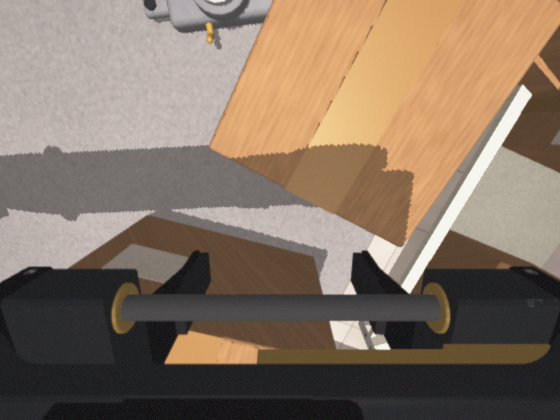

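The call was refused, so the arm hasn't moved and the picture is unchanged. The rows probably need every key.

Request:
carry_out --commands '[{"tx": 0, "ty": 0, "tz": -0.06, "rx": 0, "ry": 0, "rz": 0, "jaw": 1}, {"tx": 0.43, "ty": -0.286, "tz": -0.08, "rx": 0, "ry": 0, "rz": -0.996, "jaw": 1}, {"tx": 0.43, "ty": -0.286, "tz": -0.08, "rx": 0, "ry": 0, "rz": -0.996, "jaw": 1}, {"tx": 0.43, "ty": -0.286, "tz": -0.08, "rx": 0, "ry": 0, "rz": -0.996, "jaw": 1}, {"tx": 0.43, "ty": -0.286, "tz": -0.08, "rx": 0, "ry": 0, "rz": -0.996, "jaw": 1}, {"tx": 0.43, "ty": -0.286, "tz": -0.08, "rx": 0, "ry": 0, "rz": -0.996, "jaw": 1}, {"tx": 0.43, "ty": -0.286, "tz": -0.06, "rx": 0, "ry": 0, "rz": -0.996, "jaw": 1}, {"tx": 0.43, "ty": -0.286, "tz": 0.02, "rx": 0, "ry": 0, "rz": -0.996, "jaw": 1}, {"tx": 0.43, "ty": -0.286, "tz": 0.02, "rx": 0, "ry": 0, "rz": -0.996, "jaw": 1}, {"tx": 0.43, "ty": -0.286, "tz": 0.02, "rx": 0, "ry": 0, "rz": -0.996, "jaw": 1}, {"tx": 0.43, "ty": -0.286, "tz": 0.02, "rx": 0, "ry": 0, "rz": -0.996, "jaw": 1}, {"tx": 0.43, "ty": -0.286, "tz": 0.02, "rx": 0, "ry": 0, "rz": -0.996, "jaw": 1}]'

```text
time: 1.7
position: [0.5351, -0.1765, 0.2028]
tool_rot: [2.421, 2.001, -0.001]
ft_force: [0.9, 0.6, 0.0]
grip_width: 1.002
```

```bash
cat >> h.py <<'E'
from scipy.spatial.transform import Rotation as Ro
def shot(name):
    s=ctrl.get_state();c=camera_info("wrist");np.savez(name+".npz",**c,**{k:s[k] for k in("position","tool_rot")})
    im=get_image("wrist");cv2.imwrite(f"pics/{name}.png",im[:,:,::-1])
    T=Ro.from_rotvec(s["tool_rot"]).as_matrix()
    print(s["time"],s["position"].round(4),"psi",np.degrees(np.arctan2(T[1,0],T[0,0])).round(2),"zax",T[:,2].round(4),"j",s["joint_positions"].round(2),"v",abs(s["qd"]).max().round(3),"F",s["ft_force"].round(2))
def load(name):
    d=dict(np.load(name+".npz"));d["T"]=Ro.from_rotvec(d["tool_rot"]).as_matrix();return d
def zoom(name,x0,x1,y0,y1,f,out):
    cv2.imwrite(f"pics/{out}.png",cv2.resize(cv2.imread(f"pics/{name}.png")[y0:y1,x0:x1],None,fx=f,fy=f,interpolation=cv2.INTER_CUBIC))
E
python3 -c "
from h import *
shot('w2')"
```

```text
1.7 [ 0.5351 -0.1765  0.2028] psi 79.13 zax [-2.e-04 -8.e-04 -1.e+00] j [ 0.73  0.18 -0.51  1.68  0.09  1.3   0.01] v 0.019 F [0.89 0.62 0.02]
```

View pics/w2.png

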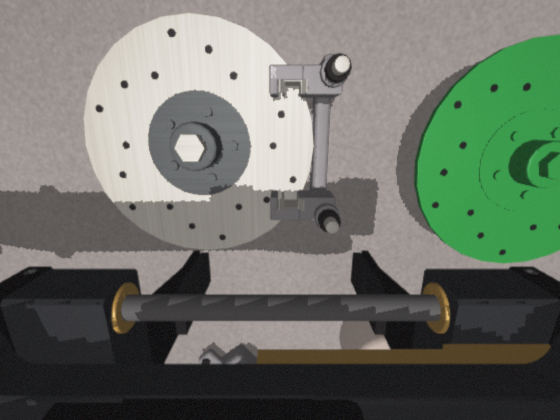

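The bracket is fully in view, with pins at about (342,65) and (330,222) and slots near (290,85) and (288,200). I'll zoom in.

```bash
python3 -c "
from h import *
zoom('w2',250,365,40,140,7,'z3')
zoom('w2',250,365,165,250,7,'z4')"
```

```text
(no output)
```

View pics/z3.png

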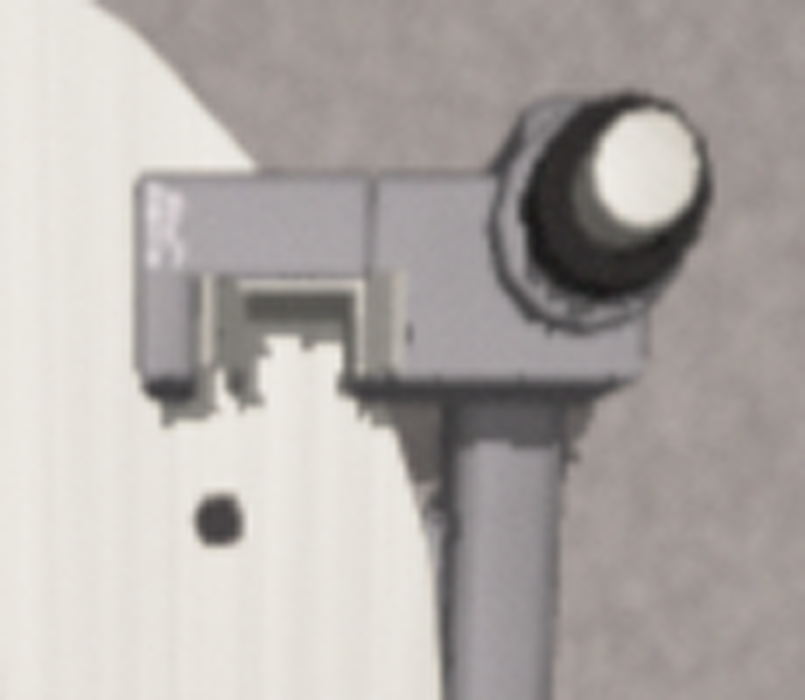

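View pics/z4.png

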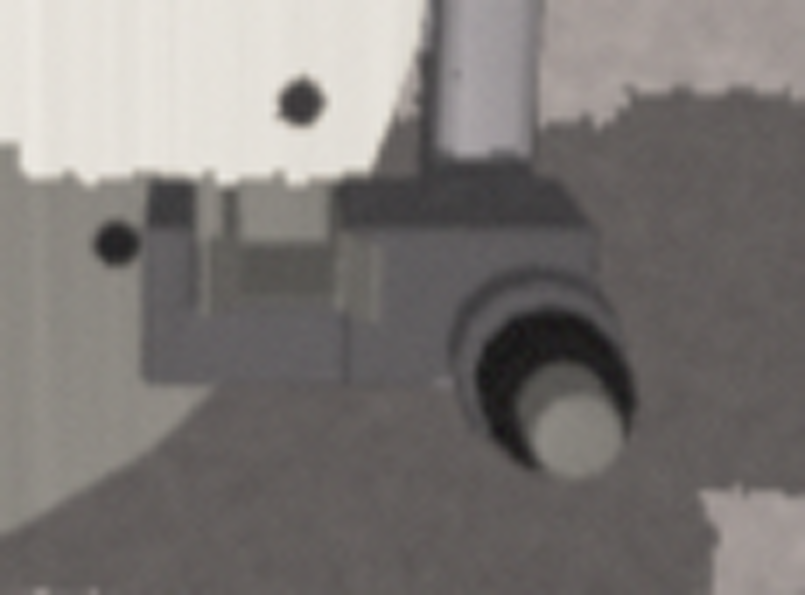

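```bash
cat > fit.py <<'E'
from h import *
from scipy.optimize import least_squares
d=load('w2')
def zz(u,v,y0): return ((u+.5)/7-.5+250,(v+.5)/7-.5+y0)
N=None
# (bracket xyz, px u or None, v or None)
F=[((.038,.06,.14),*zz(650,167,40),1,1),((.038,-.06,.14),*zz(583,433,165),1,1),
((.02,.0435,.104),*zz(500,380,40),0,1),((.02,-.0435,.104),*zz(450,228,165),0,1),
((.005,.0542,.104),*zz(300,276,40),0,1),((.005,-.0542,.104),*zz(290,310,165),0,1),
((.0155,.048,.111),*zz(405,330,40),1,0),((.0155,-.048,.111),*zz(382,280,165),1,0),
((-.004,.048,.111),*zz(201,330,40),1,0),((-.004,-.048,.111),*zz(206,280,165),1,0)]
def W(p,X):
    c,s=np.cos(p[2]),np.sin(p[2]);return np.array([p[0]+c*X[0]-s*X[1],p[1]+s*X[0]+c*X[1],X[2]+p[3]])
def res(p,full=False):
    r=[]
    for X,u,v,a,b in F:
        q=proj(d,W(p,X))[0]; r+=[(q[0]-u)*a,(q[1]-v)*b]
    return np.array(r)
for fz in (0,1):
    f=(lambda p:res(np.r_[p[:3],p[3]*fz]))
    s=least_squares(f,[.5487,-.114,-.189,0],loss='soft_l1')
    print(s.x,np.degrees(s.x[2]));print(f(s.x).reshape(-1,2).round(2).tolist())
E
python3 fit.py
```

```text
[ 0.55039313 -0.113452   -0.19062444  0.        ] -10.921975937726925
[[-0.09, -0.23], [-0.12, 0.4], [-0.0, 0.17], [-0.0, -0.49], [0.0, 0.81], [-0.0, -0.98], [-1.58, 0.0], [-1.24, -0.0], [3.13, 0.0], [2.17, -0.0]]
[ 0.55015974 -0.1134093  -0.19037483  0.00141431] -10.907674179237953
[[-0.04, -0.65], [-0.1, 0.98], [-0.0, -0.01], [-0.0, -0.13], [-0.0, 0.56], [-0.0, -0.56], [-1.75, 0.0], [-1.38, -0.0], [2.82, 0.0], [1.92, -0.0]]
```

Request:
carry_out --commands '[{"tx": 0.286, "ty": -0.165, "tz": 0, "rx": 0, "ry": 0, "rz": 0.235, "jaw": 1}, {"tx": 0.286, "ty": -0.165, "tz": 0, "rx": 0, "ry": 0, "rz": 0.235, "jaw": 1}, {"tx": 0.286, "ty": -0.165, "tz": 0, "rx": 0, "ry": 0, "rz": 0.235, "jaw": 1}, {"tx": 0.286, "ty": -0.165, "tz": 0, "rx": 0, "ry": 0, "rz": 0.235, "jaw": 1}, {"tx": 0.286, "ty": -0.165, "tz": 0, "rx": 0, "ry": 0, "rz": 0.235, "jaw": 1}, {"tx": 0.286, "ty": -0.165, "tz": 0.04, "rx": 0, "ry": 0, "rz": 0.235, "jaw": 1}, {"tx": 0.286, "ty": -0.165, "tz": 0.08, "rx": 0, "ry": 0, "rz": 0.235, "jaw": 1}, {"tx": 0.286, "ty": -0.165, "tz": 0.08, "rx": 0, "ry": 0, "rz": 0.235, "jaw": 1}, {"tx": 0.286, "ty": -0.165, "tz": 0.08, "rx": 0, "ry": 0, "rz": 0.235, "jaw": 1}, {"tx": 0.286, "ty": -0.165, "tz": 0.08, "rx": 0, "ry": 0, "rz": 0.235, "jaw": 1}]'

```text
time: 3.0
position: [0.4287, 0.1361, 0.1244]
tool_rot: [2.639, 1.701, 0.004]
ft_force: [1.2, -0.7, 0.3]
grip_width: 0.997
```

```bash
python3 -c "
from h import *
shot('w3')"
```

```text
3.0 [0.4287 0.1361 0.1244] psi 65.62 zax [ 3.3e-03  2.0e-04 -1.0e+00] j [ 0.45 -0.01 -0.81  2.03 -0.    1.12 -0.78] v 0.008 F [ 1.22 -0.71  0.32]
```

View pics/w3.png

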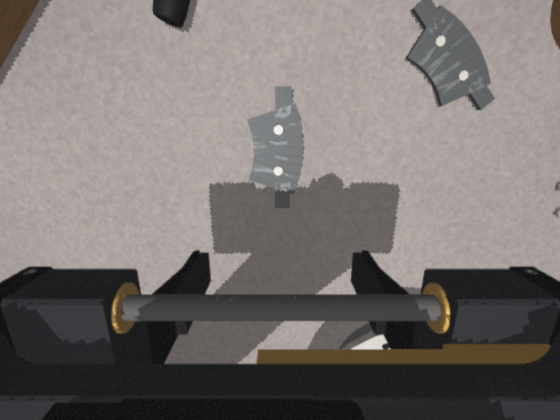

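```bash
python3 -c "
from h import *
zoom('w3',235,320,78,216,4.3478,'z5')
zoom('w3',235,320,78,216,4.3478,'z5')
zoom('w3',235,315,80,150,8,'z5')
zoom('w3',235,315,145,215,8,'z6')"
```

```text
(no output)
```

View pics/z5.png

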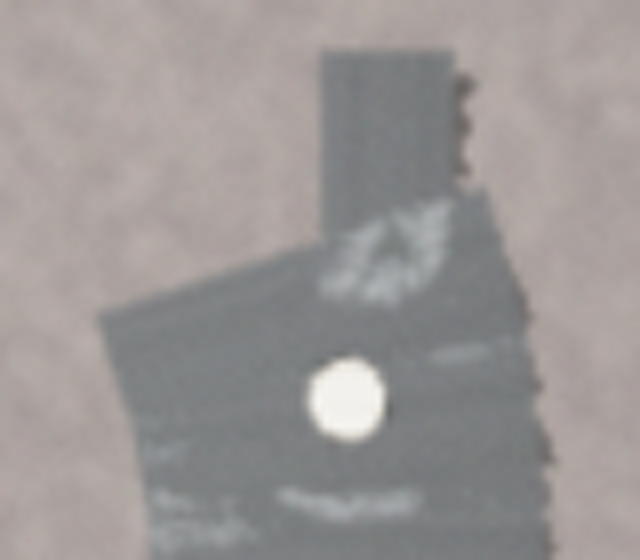

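View pics/z6.png

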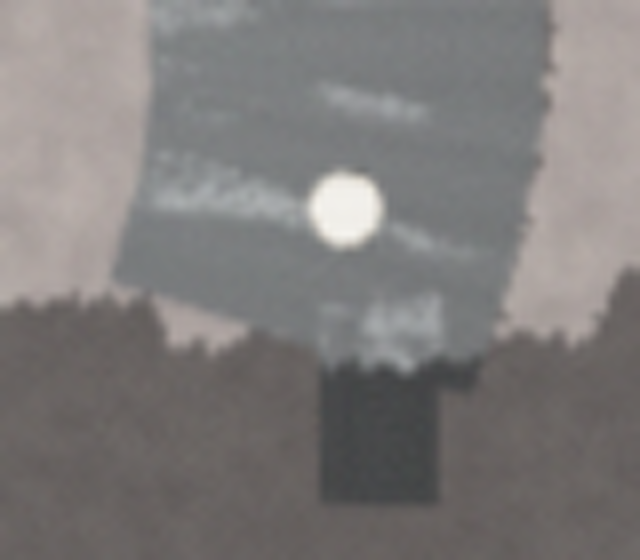

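```bash
cat > fitp.py <<'E'
from h import *
from scipy.optimize import least_squares
d=load('w3')
def zz(u,v,y0): return ((u+.5)/8-.5+235,(v+.5)/8-.5+y0)
z=.02
F=[((.004,.053,z),*zz(388,49,80),0,1),((.004,-.053,z),*zz(380,502,145),0,1),
((-.003,.048,z),*zz(321,100,80),1,0),((.011,.048,z),*zz(454,100,80),1,0),
((-.003,-.048,z),*zz(320,440,145),1,0),((.011,-.048,z),*zz(439,440,145),1,0),
((-.022,0,z),*zz(152,20,145),1,0),((.022,0,z),*zz(549,20,145),1,0)]
def W(p,X):
    c,s=np.cos(p[2]),np.sin(p[2]);return np.array([p[0]+c*X[0]-s*X[1],p[1]+s*X[0]+c*X[1],X[2]])
def res(p):
    r=[]
    for X,u,v,a,b in F:
        q=proj(d,W(p,X))[0]; r+=[(q[0]-u)*a,(q[1]-v)*b]
    return np.array(r)
s=least_squares(res,[.451,.19,-.425]);p=s.x
print(p,np.degrees(p[2]));print(res(p).reshape(-1,2).round(2).tolist())
g=np.array([p[0],p[1],d['position'][2]]);print("shift tool",d['T'].T@(g-d['position']),'psi des',90+np.degrees(p[2]))
E
python3 fitp.py
```

```text
[ 0.45109966  0.19428859 -0.43205985] -24.755205894294487
[[0.0, -0.13], [0.0, 0.16], [0.13, -0.0], [0.12, 0.0], [0.14, 0.0], [0.14, 0.0], [-0.12, 0.0], [-0.41, 0.0]]
shift tool [ 6.22123836e-02 -3.58953129e-03  8.27790554e-05] psi des 65.24479410570551
```

The fit is sub-pixel: pad at (0.4511, 0.1943), yaw -24.76°. Next I'll move over it with the jaws part shut and go down partway.

Request:
carry_out --commands '[{"tx": 0.062, "ty": -0.0036, "tz": 0.0, "rx": 0, "ry": 0, "rz": 0.0066, "jaw": 0.66}, {"tx": 0.062, "ty": -0.0036, "tz": 0.0, "rx": 0, "ry": 0, "rz": 0.0066, "jaw": 0.66}, {"tx": 0.062, "ty": -0.0036, "tz": 0.04, "rx": 0, "ry": 0, "rz": 0.0066, "jaw": 0.66}, {"tx": 0.062, "ty": -0.0036, "tz": 0.07, "rx": 0, "ry": 0, "rz": 0.0066, "jaw": 0.66}, {"tx": 0.062, "ty": -0.0036, "tz": 0.09, "rx": 0, "ry": 0, "rz": 0.0066, "jaw": 0.66}, {"tx": 0.062, "ty": -0.0036, "tz": 0.09, "rx": 0, "ry": 0, "rz": 0.0066, "jaw": 0.66}, {"tx": 0.062, "ty": -0.0036, "tz": 0.09, "rx": 0, "ry": 0, "rz": 0.0066, "jaw": 0.66}, {"tx": 0.062, "ty": -0.0036, "tz": 0.09, "rx": 0, "ry": 0, "rz": 0.0066, "jaw": 0.66}]'

```text
time: 4.05
position: [0.4503, 0.1947, 0.0337]
tool_rot: [2.644, 1.695, 0.003]
ft_force: [0.2, -0.3, -0.0]
grip_width: 0.655
```

```bash
python3 -c "
from h import *
shot('w4')
d=load('w4');print(d['T'].T@(np.array([.4511,.1943,.02])-d['position']))"
```

```text
4.05 [0.4503 0.1947 0.0337] psi 65.32 zax [ 2.3e-03  2.0e-04 -1.0e+00] j [ 0.31  0.27 -0.84  2.02  0.25  0.95 -1.09] v 0.003 F [ 0.21 -0.33 -0.04]
[-7.51508655e-06  8.87695136e-04  1.37443347e-02]
```

View pics/w4.png

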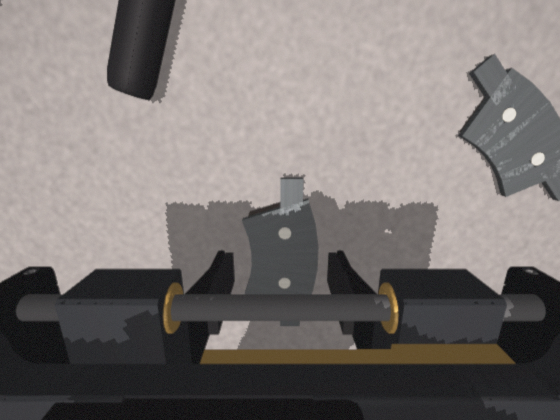

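Request:
carry_out --commands '[{"tx": 0, "ty": 0.0009, "tz": 0.014, "rx": 0, "ry": 0, "rz": 0, "jaw": 0.66}, {"tx": 0, "ty": 0.0009, "tz": 0.026, "rx": 0, "ry": 0, "rz": 0, "jaw": 0.66}, {"tx": 0, "ty": 0.0009, "tz": 0.026, "rx": 0, "ry": 0, "rz": 0, "jaw": 0.66}, {"tx": 0, "ty": 0.0009, "tz": 0.026, "rx": 0, "ry": 0, "rz": 0, "jaw": 0.66}]' --grip_force 45

```text
time: 4.6
position: [0.4499, 0.1942, 0.0063]
tool_rot: [-2.644, -1.696, 0.001]
ft_force: [-1.1, -0.0, 0.6]
grip_width: 0.662
```

Request:
carry_out --commands '[{"tx": 0, "ty": 0, "tz": 0, "rx": 0, "ry": 0, "rz": 0, "jaw": 0.45}, {"tx": 0, "ty": 0, "tz": 0, "rx": 0, "ry": 0, "rz": 0, "jaw": 0.3}, {"tx": 0, "ty": 0, "tz": 0, "rx": 0, "ry": 0, "rz": 0, "jaw": 0.3}, {"tx": 0, "ty": 0, "tz": 0, "rx": 0, "ry": 0, "rz": 0, "jaw": 0.3}, {"tx": 0, "ty": 0, "tz": 0, "rx": 0, "ry": 0, "rz": 0, "jaw": 0.3}]' --grip_force 45

```text
time: 5.22
position: [0.4506, 0.194, 0.0068]
tool_rot: [2.644, 1.695, 0.001]
ft_force: [1.7, 0.1, 1.8]
grip_width: 0.493
```

```bash
python3 -c "
from h import *
shot('w5');print(ctrl.get_state()['grip_width']*87)
zoom('w5',210,360,165,335,4,'z7')"
```

```text
5.225 [0.4506 0.194  0.0068] psi 65.32 zax [ 0.001 -0.    -1.   ] j [ 0.28  0.32 -0.82  2.04  0.29  0.91 -1.13] v 0.002 F [1.73 0.14 1.75]
43.2659752370044
```

View pics/z7.png

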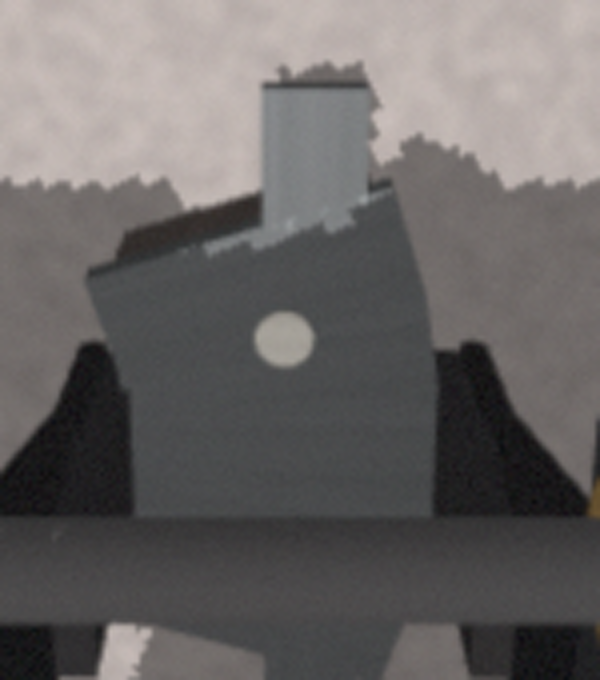

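Request:
carry_out --commands '[{"tx": 0, "ty": 0, "tz": -0.03, "rx": 0, "ry": 0, "rz": 0, "jaw": 0.3}, {"tx": 0, "ty": 0, "tz": -0.08, "rx": 0, "ry": 0, "rz": 0, "jaw": 0.3}, {"tx": -0.03, "ty": 0.03, "tz": -0.13, "rx": 0, "ry": 0, "rz": -0.04, "jaw": 0.3}, {"tx": -0.07, "ty": 0.065, "tz": -0.16, "rx": 0, "ry": 0, "rz": -0.1, "jaw": 0.3}, {"tx": -0.11, "ty": 0.1, "tz": -0.165, "rx": 0, "ry": 0, "rz": -0.16, "jaw": 0.3}, {"tx": -0.15, "ty": 0.14, "tz": -0.165, "rx": 0, "ry": 0, "rz": -0.22, "jaw": 0.3}, {"tx": -0.19, "ty": 0.175, "tz": -0.165, "rx": 0, "ry": 0, "rz": -0.24, "jaw": 0.3}, {"tx": -0.22, "ty": 0.205, "tz": -0.165, "rx": 0, "ry": 0, "rz": -0.24, "jaw": 0.3}, {"tx": -0.238, "ty": 0.22, "tz": -0.16, "rx": 0, "ry": 0, "rz": -0.24, "jaw": 0.3}, {"tx": -0.238, "ty": 0.22, "tz": -0.14, "rx": 0, "ry": 0, "rz": -0.24, "jaw": 0.3}, {"tx": -0.238, "ty": 0.22, "tz": -0.125, "rx": 0, "ry": 0, "rz": -0.24, "jaw": 0.3}, {"tx": -0.238, "ty": 0.22, "tz": -0.125, "rx": 0, "ry": 0, "rz": -0.24, "jaw": 0.3}]'

```text
time: 6.78
position: [0.5488, -0.1116, 0.1294]
tool_rot: [-2.417, -2.001, 0.003]
ft_force: [-0.4, -0.9, -1.9]
grip_width: 0.499
```

Request:
carry_out --commands '[{"tx": 0, "ty": 0, "tz": 0, "rx": 0, "ry": 0, "rz": 0, "jaw": 0.3}, {"tx": 0, "ty": 0, "tz": 0, "rx": 0, "ry": 0, "rz": 0, "jaw": 0.3}]'

```text
time: 7.02
position: [0.5512, -0.1136, 0.1323]
tool_rot: [2.421, 2.0, 0.001]
ft_force: [0.3, 0.2, -1.9]
grip_width: 0.498
```

```bash
python3 -c "
from h import *
shot('w6');print(ctrl.get_state()['grip_width']*87)
zoom('w6',190,390,70,220,4,'z8')"
```

```text
7.025 [ 0.5512 -0.1136  0.1323] psi 79.13 zax [ 1.3e-03 -6.0e-04 -1.0e+00] j [ 0.74  0.26 -0.66  1.77  0.17  1.17 -0.17] v 0.004 F [ 0.31  0.2  -1.9 ]
43.403996921447586
```

View pics/w6.png

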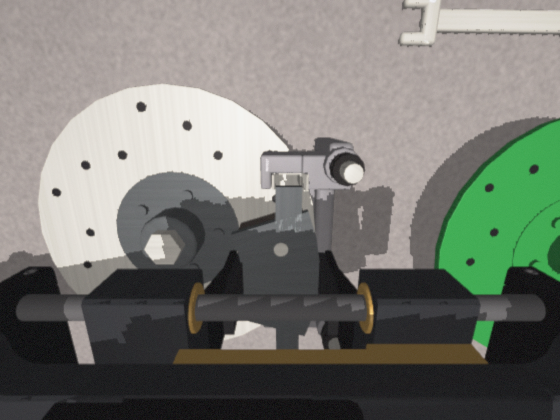

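View pics/z8.png

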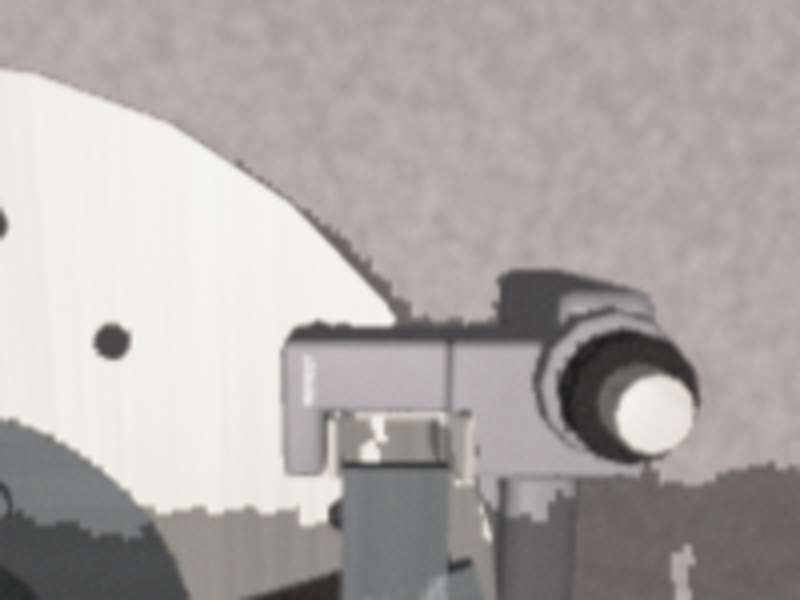

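```bash
cat > chk.py <<'E'
from h import *
import sys
def zz(u,v,x0,y0,f): return ((u+.5)/f-.5+x0,(v+.5)/f-.5+y0)
def tob(X,b=(.5504,-.1134,-10.92)):
    a=np.radians(b[2]);D=np.asarray(X)[:2]-b[:2];return (np.array([[np.cos(a),np.sin(a)],[-np.sin(a),np.cos(a)]])@D*1000).round(2)
if __name__=="__main__":
    d=load('w6');zt=d['position'][2]-.0068+.02
    g=lambda u,v,z:tob(back(d,zz(u,v,190,70,4),z)[0])
    print("tcp",tob(d['position']))
    print("ear end L/R corner",g(342,467,zt),g(448,466,zt))
    print("pin top (38,60)",g(653,410,.14))
    print("endwall 54.2",g(390,411,.104)," arm inner 43.5",g(620,474,.104),g(305,474,.104))
    # w5 : same in tool frame
    d5=load('w5')
    for n,dd,p,z in(("w5",d5,[zz(264,88,210,165,4),zz(369,88,210,165,4)],.02),("w6",d,[zz(342,467,190,70,4),zz(448,466,190,70,4)],zt)):
        X=back(dd,p,z);print(n,((X-dd['position'])@dd['T']*1000).round(2).tolist())
E
python3 chk.py
```

```text
tcp [ 0.78 -0.07]
ear end L/R corner [-3.63 53.84] [10.07 53.99]
pin top (38,60) [37.43 60.39]
endwall 54.2 [ 3.54 54.58]  arm inner 43.5 [41.74 44.16] [-10.46  44.12]
w5 [[53.3, -4.34, -13.15], [53.3, 9.25, -13.14]]
w6 [[53.91, -4.35, -13.23], [54.05, 9.36, -13.21]]
```

Run:
```python
from h import *
out=[]
for n,(x0,x1,y0,y1) in dict(w5=(260,330,180,275),w6=(255,325,180,275)).items():
    im=cv2.imread(f"pics/{n}.png");out.append(cv2.resize(im[y0:y1,x0:x1],None,fx=5.6,fy=5.6,interpolation=cv2.INTER_CUBIC))
    g=cv2.cvtColor(im,cv2.COLOR_BGR2GRAY).astype(float)
    # rivet centroid
    sub=g[235:265,265:300] 
    w=np.clip(sub-110,0,None);yy,xx=np.mgrid[235:265,265:300];u,v=(w*xx).sum()/w.sum(),(w*yy).sum()/w.sum()
    d=load(n);X=back(d,(u,v),d['position'][2]+.0132)[0];print(n,u,v,((X-d['position'])@d['T']*1000).round(2),w.max())
cv2.imwrite("pics/z9.png",np.hstack(out))
```

```text
w5 280.54918153664653 249.43459666715825 [ 17.97  -1.77 -13.19] 53.0
w6 280.4280287040946 249.32038834951456 [ 18.51  -1.59 -13.21] 40.0
```

View pics/z9.png

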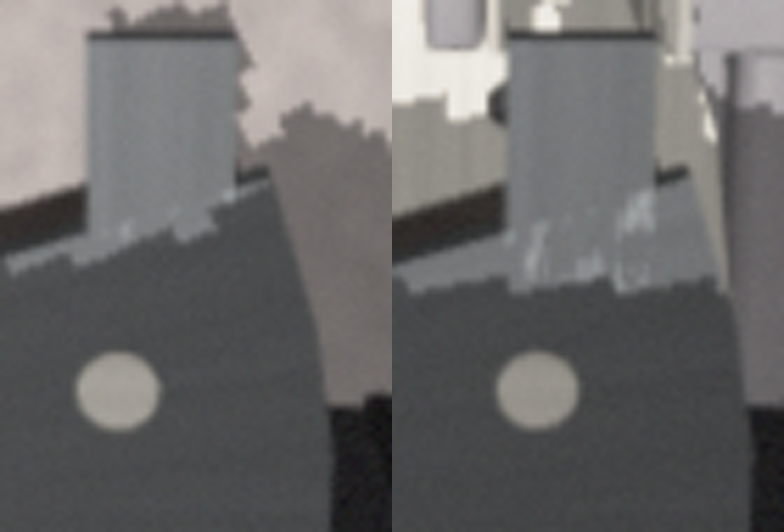

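Request:
carry_out --commands '[{"tx": -0.0004, "ty": 0.0012, "tz": 0.01, "rx": 0, "ry": 0, "rz": 0, "jaw": 0.3}, {"tx": -0.0004, "ty": 0.0012, "tz": 0.02, "rx": 0, "ry": 0, "rz": 0, "jaw": 0.3}, {"tx": -0.0004, "ty": 0.0012, "tz": 0.028, "rx": 0, "ry": 0, "rz": 0, "jaw": 0.3}, {"tx": -0.0004, "ty": 0.0012, "tz": 0.028, "rx": 0, "ry": 0, "rz": 0, "jaw": 0.3}, {"tx": -0.0004, "ty": 0.0012, "tz": 0.028, "rx": 0, "ry": 0, "rz": 0, "jaw": 0.3}, {"tx": -0.0004, "ty": 0.0012, "tz": 0.028, "rx": 0, "ry": 0, "rz": 0, "jaw": 0.3}]'

```text
time: 7.82
position: [0.552, -0.1147, 0.1039]
tool_rot: [2.422, 2.0, 0.0]
ft_force: [0.7, -0.5, -2.3]
grip_width: 0.494
```

```bash
python3 -c "
from h import *
shot('w7')
zoom('w7',240,380,130,240,5.5,'z10')"
```

```text
7.825 [ 0.552  -0.1147  0.1039] psi 79.08 zax [ 7.e-04 -3.e-04 -1.e+00] j [ 0.73  0.29 -0.65  1.79  0.2   1.12 -0.19] v 0.003 F [ 0.68 -0.52 -2.25]
```

View pics/z10.png

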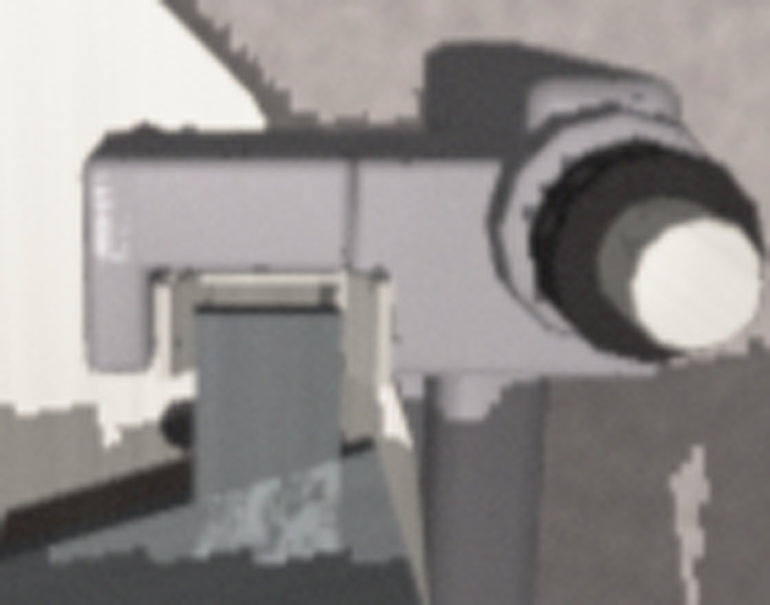

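Run:
```python
from chk import *
d=load('w7');zt=d['position'][2]-.0068+.02
g=lambda u,v,z:tob(back(d,zz(u,v,240,130,5.5),z)[0])
print("tcp",tob(d['position']))
print("ear",g(196,311,zt),g(340,311,zt))
print("pin(38,60)",g(699,286,.14)," endwall54.2",g(250,270,.104)," inner 43.5",g(120,371,.104),g(560,374,.104))
```

```text
tcp [ 1.85 -0.97]
ear [-2.42 53.03] [11.12 53.04]
pin(38,60) [37.85 59.74]  endwall54.2 [ 2.86 54.58]  inner 43.5 [-10.55  44.05] [35.02 43.74]
```

Request:
carry_out --commands '[{"tx": 0, "ty": 0, "tz": 0.003, "rx": 0, "ry": 0, "rz": 0, "jaw": 0.3}, {"tx": 0, "ty": 0, "tz": 0.006, "rx": 0, "ry": 0, "rz": 0, "jaw": 0.3}, {"tx": 0, "ty": 0, "tz": 0.008, "rx": 0, "ry": 0, "rz": 0, "jaw": 0.3}, {"tx": 0, "ty": 0, "tz": 0.008, "rx": 0, "ry": 0, "rz": 0, "jaw": 0.3}]'

```text
time: 8.38
position: [0.5523, -0.1148, 0.0956]
tool_rot: [2.422, 1.999, 0.001]
ft_force: [2.5, -0.7, -1.2]
grip_width: 0.496
```

Request:
carry_out --commands '[{"tx": 0, "ty": 0, "tz": 0.001, "rx": 0, "ry": 0, "rz": 0, "jaw": 0.3}, {"tx": 0, "ty": 0, "tz": 0.002, "rx": 0, "ry": 0, "rz": 0, "jaw": 0.3}]'

```text
time: 8.62
position: [0.5528, -0.1149, 0.0943]
tool_rot: [2.421, 1.999, 0.002]
ft_force: [2.4, -0.3, 1.4]
grip_width: 0.497
```

Request:
carry_out --commands '[{"tx": 0, "ty": 0, "tz": 0.001, "rx": 0, "ry": 0, "rz": 0, "jaw": 0.3}, {"tx": 0, "ty": 0, "tz": 0.002, "rx": 0, "ry": 0, "rz": 0, "jaw": 0.3}]'

```text
time: 8.88
position: [0.5531, -0.1149, 0.0924]
tool_rot: [2.421, 1.998, 0.003]
ft_force: [4.7, 0.1, 3.8]
grip_width: 0.497
```

Request:
carry_out --commands '[{"tx": 0, "ty": 0, "tz": 0.001, "rx": 0, "ry": 0, "rz": 0, "jaw": 0.3}, {"tx": 0, "ty": 0, "tz": 0.002, "rx": 0, "ry": 0, "rz": 0, "jaw": 0.3}]'

```text
time: 9.12
position: [0.5533, -0.1149, 0.0905]
tool_rot: [2.421, 1.998, 0.003]
ft_force: [5.5, -1.5, 3.9]
grip_width: 0.499
```

```bash
python3 -c "
from h import *
shot('w8')
zoom('w8',190,390,120,350,2.6,'z11')"
```

```text
9.125 [ 0.5533 -0.1149  0.0905] psi 79.08 zax [ 3.4e-03 -7.0e-04 -1.0e+00] j [ 0.72  0.31 -0.65  1.81  0.21  1.09 -0.19] v 0.02 F [ 5.47 -1.54  3.88]
```

View pics/z11.png

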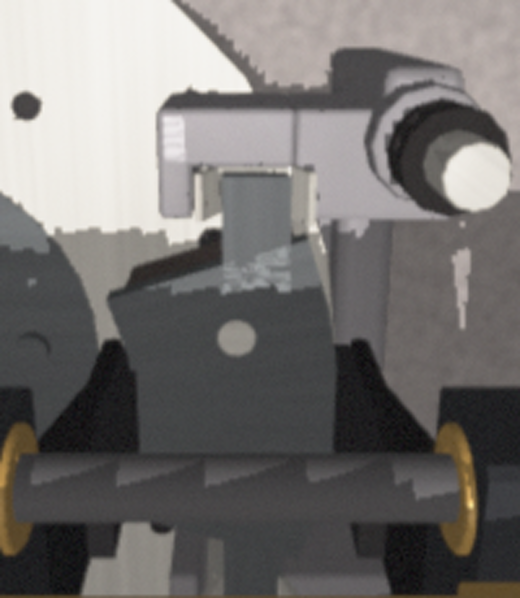

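The left ear is inside its slot and the right one is between its clips, both at an even, low force. I'll keep going down.

Request:
carry_out --commands '[{"tx": 0, "ty": 0, "tz": 0.0015, "rx": 0, "ry": 0, "rz": 0, "jaw": 0.3}, {"tx": 0, "ty": 0, "tz": 0.003, "rx": 0, "ry": 0, "rz": 0, "jaw": 0.3}, {"tx": 0, "ty": 0, "tz": 0.0045, "rx": 0, "ry": 0, "rz": 0, "jaw": 0.3}, {"tx": 0, "ty": 0, "tz": 0.006, "rx": 0, "ry": 0, "rz": 0, "jaw": 0.3}]'

```text
time: 9.68
position: [0.5533, -0.1149, 0.084]
tool_rot: [2.421, 1.998, 0.004]
ft_force: [6.6, -2.0, 1.1]
grip_width: 0.495
```

Request:
carry_out --commands '[{"tx": 0, "ty": 0, "tz": 0.001, "rx": 0, "ry": 0, "rz": 0, "jaw": 0.3}, {"tx": 0, "ty": 0, "tz": 0.002, "rx": 0, "ry": 0, "rz": 0, "jaw": 0.3}, {"tx": 0, "ty": 0, "tz": 0.003, "rx": 0, "ry": 0, "rz": 0, "jaw": 0.3}, {"tx": 0, "ty": 0, "tz": 0.004, "rx": 0, "ry": 0, "rz": 0, "jaw": 0.3}]'

```text
time: 10.18
position: [0.5533, -0.1149, 0.08]
tool_rot: [2.421, 1.998, 0.004]
ft_force: [7.2, 0.2, 1.7]
grip_width: 0.496
```

Request:
carry_out --commands '[{"tx": 0, "ty": 0, "tz": 0.0006, "rx": 0, "ry": 0, "rz": 0, "jaw": 0.3}, {"tx": 0, "ty": 0, "tz": 0.0012, "rx": 0, "ry": 0, "rz": 0, "jaw": 0.3}]'

```text
time: 10.42
position: [0.5533, -0.1149, 0.0788]
tool_rot: [2.421, 1.998, 0.004]
ft_force: [6.3, -0.4, 2.4]
grip_width: 0.498
```

Request:
carry_out --commands '[{"tx": 0, "ty": 0, "tz": 0.0006, "rx": 0, "ry": 0, "rz": 0, "jaw": 0.3}, {"tx": 0, "ty": 0, "tz": 0.0012, "rx": 0, "ry": 0, "rz": 0, "jaw": 0.3}]'

```text
time: 10.68
position: [0.5533, -0.1149, 0.0777]
tool_rot: [2.421, 1.998, 0.004]
ft_force: [7.0, -1.6, 1.7]
grip_width: 0.497
```

Request:
carry_out --commands '[{"tx": 0, "ty": 0, "tz": 0.0005, "rx": 0, "ry": 0, "rz": 0, "jaw": 0.3}, {"tx": 0, "ty": 0, "tz": 0.001, "rx": 0, "ry": 0, "rz": 0, "jaw": 0.3}]'

```text
time: 10.92
position: [0.5534, -0.1149, 0.0768]
tool_rot: [2.421, 1.998, 0.004]
ft_force: [5.4, -0.6, 4.4]
grip_width: 0.499
```

Request:
carry_out --commands '[{"tx": 0, "ty": 0, "tz": 0.0005, "rx": 0, "ry": 0, "rz": 0, "jaw": 0.3}, {"tx": 0, "ty": 0, "tz": 0.001, "rx": 0, "ry": 0, "rz": 0, "jaw": 0.3}]'

```text
time: 11.18
position: [0.5534, -0.1148, 0.0767]
tool_rot: [2.421, 1.998, 0.003]
ft_force: [2.9, -0.5, 10.2]
grip_width: 0.494
```

Contact: the TCP stopped at z = 0.0767 and Fz jumped from about 2 to 10 N, which puts the pad's underside at about 70 mm. I'll check that against the disc's height estimated from picture w2, since a jam in the clips would feel similar.

Run:
```python
from h import *
from scipy.optimize import least_squares
im=cv2.imread('pics/w2.png');d=load('w2')
g=cv2.GaussianBlur(cv2.cvtColor(im,cv2.COLOR_BGR2GRAY).astype(np.float32),(0,0),.8)
P0=np.array([.5504,-.1134])-.084*np.array([.982,-.189])
pts=[]
for a in np.radians(np.arange(0,360,3)):
    r=np.linspace(.104,.121,120);X=np.c_[P0[0]+r*np.cos(a),P0[1]+r*np.sin(a),np.full(120,.065)]
    uv=proj(d,X).astype(np.float32)
    if uv[:,1].min()<3 or uv[:,1].max()>240: continue
    v=cv2.remap(g,uv[:,:1],uv[:,1:],cv2.INTER_LINEAR).ravel()
    dv=np.diff(v);i=dv.argmin()
    if v[max(i-15,0)]-v[min(i+15,119)]<35 or v[max(i-15,0)]<150: continue
    pts.append((a,*uv[i]))
pts=np.array(pts);print(len(pts),np.degrees(pts[:,0]).round())
def res(p):
    X=back(d,pts[:,1:],p[2])[:,:2];return (np.hypot(*(X-p[:2]).T)-.112)*1000
s=least_squares(res,[*P0,.065],loss='soft_l1',f_scale=.5);print(s.x,P0,np.abs(s.fun).mean(),np.sqrt(np.diag(np.linalg.inv(s.jac.T@s.jac)))*.5)
```

```text
72 [  0.   3.   6.   9.  12.  15.  18.  33.  36.  39.  42.  45.  48.  51.
  54.  57.  60.  63.  66.  69.  72.  87.  90.  93.  96.  99. 102. 105.
 108. 111. 114. 117. 120. 123. 126. 129. 132. 135. 138. 141. 144. 147.
 150. 153. 156. 159. 162. 165. 168. 171. 174. 177. 180. 183. 186. 189.
 192. 195. 198. 201. 324. 327. 330. 333. 336. 339. 342. 345. 348. 351.
 354. 357.]
[ 0.46683827 -0.09722635  0.06751423] [ 0.467912 -0.097524] 0.5206263364496482 [0.00011303 0.00014917 0.00025264]
```

Request:
carry_out --commands '[{"tx": 0, "ty": 0, "tz": 0.0004, "rx": 0, "ry": 0, "rz": 0, "jaw": 0.3}, {"tx": 0, "ty": 0, "tz": 0.0004, "rx": 0, "ry": 0, "rz": 0, "jaw": 0.3}]'

```text
time: 11.42
position: [0.5534, -0.1148, 0.0767]
tool_rot: [2.421, 1.998, 0.003]
ft_force: [4.3, -1.1, 10.0]
grip_width: 0.497
```

```bash
python3 -c "
from h import *
shot('w9');s=ctrl.get_state();print(s['torque'],s['ft_force'])
zoom('w9',190,390,120,350,2.6,'z12')"
```

```text
11.425 [ 0.5534 -0.1148  0.0767] psi 79.07 zax [ 0.0033 -0.001  -1.    ] j [ 0.71  0.32 -0.65  1.82  0.22  1.07 -0.2 ] v 0.002 F [ 4.33 -1.08 10.04]
[-0.1164335  -0.64322248 -0.0912626 ] [2.89004417 0.41439658 9.49794744]
```

View pics/z12.png

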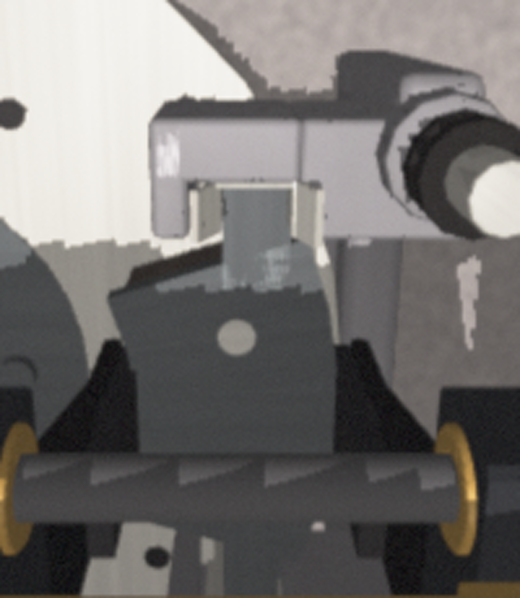

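Request:
carry_out --commands '[{"tx": 0, "ty": 0, "tz": 0, "rx": 0, "ry": 0, "rz": 0, "jaw": 0.58}, {"tx": 0, "ty": 0, "tz": 0, "rx": 0, "ry": 0, "rz": 0, "jaw": 0.66}, {"tx": 0, "ty": 0, "tz": 0, "rx": 0, "ry": 0, "rz": 0, "jaw": 0.7}, {"tx": 0, "ty": 0, "tz": 0, "rx": 0, "ry": 0, "rz": 0, "jaw": 0.7}]'

```text
time: 11.98
position: [0.5508, -0.1145, 0.074]
tool_rot: [-2.422, -1.999, 0.002]
ft_force: [-0.2, -0.2, -0.4]
grip_width: 0.694
```

```bash
python3 -c "
from h import *
shot('w10')
zoom('w10',190,390,120,350,2.6,'z13')"
```

```text
11.975 [ 0.5508 -0.1145  0.074 ] psi 79.08 zax [-2.1e-03  4.0e-04 -1.0e+00] j [ 0.71  0.33 -0.65  1.82  0.22  1.07 -0.2 ] v 0.008 F [-0.22 -0.16 -0.44]
```

View pics/z13.png

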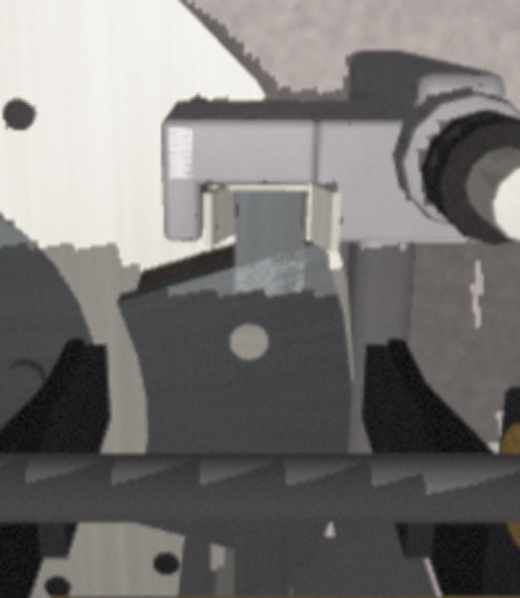

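Released: the fingers are clear of the pad on both sides and the pad stayed put. I'll back off and look.

Request:
carry_out --commands '[{"tx": 0, "ty": 0.001, "tz": -0.01, "rx": 0, "ry": 0, "rz": 0, "jaw": 0.7}, {"tx": 0, "ty": 0.001, "tz": -0.03, "rx": 0, "ry": 0, "rz": 0, "jaw": 0.7}, {"tx": 0, "ty": 0.001, "tz": -0.07, "rx": 0, "ry": 0, "rz": 0, "jaw": 0.7}, {"tx": -0.03, "ty": 0, "tz": -0.12, "rx": 0, "ry": 0, "rz": 0, "jaw": 0.7}, {"tx": -0.06, "ty": 0, "tz": -0.127, "rx": 0, "ry": 0, "rz": 0, "jaw": 0.7}, {"tx": -0.06, "ty": 0, "tz": -0.127, "rx": 0, "ry": 0, "rz": 0, "jaw": 0.7}, {"tx": -0.06, "ty": 0, "tz": -0.127, "rx": 0, "ry": 0, "rz": 0, "jaw": 0.7}]'

```text
time: 12.9
position: [0.5405, -0.1727, 0.2023]
tool_rot: [2.422, 2.001, 0.001]
ft_force: [0.3, 1.3, 0.1]
grip_width: 0.702
```

```bash
python3 -c "
from h import *
shot('w11')
zoom('w11',230,370,60,230,3.5,'z14')"
```

```text
12.9 [ 0.5405 -0.1727  0.2023] psi 79.11 zax [ 5.e-04  4.e-04 -1.e+00] j [ 0.83  0.21 -0.64  1.67  0.13  1.3  -0.03] v 0.016 F [0.32 1.33 0.11]
```

View pics/z14.png

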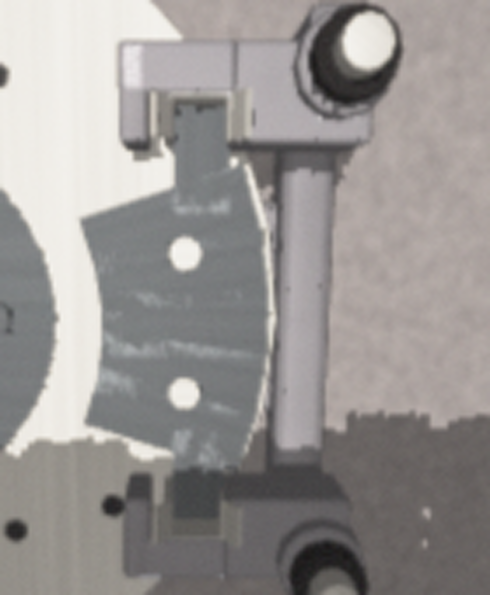

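Both ears sit in their slots with the pad square to the bracket. To confirm it is flat and fully home, I'll touch it lightly near each end with shut fingers.

Request:
carry_out --commands '[{"tx": 0.04, "ty": -0.001, "tz": 0, "rx": 0, "ry": 0, "rz": 0, "jaw": 0}, {"tx": 0.08, "ty": -0.001, "tz": 0, "rx": 0, "ry": 0, "rz": 0, "jaw": 0}, {"tx": 0.08, "ty": -0.001, "tz": 0.03, "rx": 0, "ry": 0, "rz": 0, "jaw": 0}, {"tx": 0.08, "ty": -0.001, "tz": 0.06, "rx": 0, "ry": 0, "rz": 0, "jaw": 0}, {"tx": 0.08, "ty": -0.001, "tz": 0.085, "rx": 0, "ry": 0, "rz": 0, "jaw": 0}, {"tx": 0.08, "ty": -0.001, "tz": 0.1, "rx": 0, "ry": 0, "rz": 0, "jaw": 0}, {"tx": 0.08, "ty": -0.001, "tz": 0.1, "rx": 0, "ry": 0, "rz": 0, "jaw": 0}, {"tx": 0.08, "ty": -0.001, "tz": 0.1, "rx": 0, "ry": 0, "rz": 0, "jaw": 0}]' --grip_force 10

```text
time: 13.95
position: [0.5553, -0.0946, 0.1027]
tool_rot: [2.421, 2.0, 0.002]
ft_force: [-1.2, 0.1, 0.1]
grip_width: 0.01
```

Request:
carry_out --commands '[{"tx": 0, "ty": 0, "tz": 0.003, "rx": 0, "ry": 0, "rz": 0, "jaw": 0}, {"tx": 0, "ty": 0, "tz": 0.006, "rx": 0, "ry": 0, "rz": 0, "jaw": 0}, {"tx": 0, "ty": 0, "tz": 0.008, "rx": 0, "ry": 0, "rz": 0, "jaw": 0}]'

```text
time: 14.32
position: [0.5545, -0.0949, 0.0937]
tool_rot: [2.423, 2.0, -0.0]
ft_force: [0.2, -0.5, -0.3]
grip_width: 0.007
```

Request:
carry_out --commands '[{"tx": 0, "ty": 0, "tz": 0.001, "rx": 0, "ry": 0, "rz": 0, "jaw": 0}, {"tx": 0, "ty": 0, "tz": 0.002, "rx": 0, "ry": 0, "rz": 0, "jaw": 0}]'

```text
time: 14.58
position: [0.5545, -0.0949, 0.0917]
tool_rot: [2.423, 2.0, -0.0]
ft_force: [-0.4, 0.4, -0.0]
grip_width: 0.008
```

Request:
carry_out --commands '[{"tx": 0, "ty": 0, "tz": 0.0005, "rx": 0, "ry": 0, "rz": 0, "jaw": 0}, {"tx": 0, "ty": 0, "tz": 0.001, "rx": 0, "ry": 0, "rz": 0, "jaw": 0}]'

```text
time: 14.82
position: [0.5546, -0.0948, 0.0907]
tool_rot: [2.423, 2.0, -0.0]
ft_force: [0.0, -0.3, -0.3]
grip_width: 0.002
```

Request:
carry_out --commands '[{"tx": 0, "ty": 0, "tz": 0.0005, "rx": 0, "ry": 0, "rz": 0, "jaw": 0}, {"tx": 0, "ty": 0, "tz": 0.001, "rx": 0, "ry": 0, "rz": 0, "jaw": 0}]'

```text
time: 15.08
position: [0.5546, -0.0949, 0.0903]
tool_rot: [2.423, 2.0, -0.0]
ft_force: [-3.5, 0.7, 6.1]
grip_width: 0.006
```

Request:
carry_out --commands '[{"tx": 0, "ty": 0, "tz": 0.0004, "rx": 0, "ry": 0, "rz": 0, "jaw": 0}, {"tx": 0, "ty": 0, "tz": 0.0004, "rx": 0, "ry": 0, "rz": 0, "jaw": 0}]'

```text
time: 15.32
position: [0.5546, -0.0948, 0.0903]
tool_rot: [2.422, 2.0, -0.001]
ft_force: [-2.5, -0.6, 7.2]
grip_width: 0.002
```

Request:
carry_out --commands '[{"tx": 0, "ty": 0, "tz": -0.005, "rx": 0, "ry": 0, "rz": 0, "jaw": 0}, {"tx": -0.02, "ty": 0, "tz": -0.006, "rx": 0, "ry": 0, "rz": 0, "jaw": 0}, {"tx": -0.04, "ty": 0, "tz": -0.006, "rx": 0, "ry": 0, "rz": 0, "jaw": 0}, {"tx": -0.04, "ty": 0, "tz": -0.003, "rx": 0, "ry": 0, "rz": 0, "jaw": 0}, {"tx": -0.04, "ty": 0, "tz": -0.003, "rx": 0, "ry": 0, "rz": 0, "jaw": 0}]'

```text
time: 15.95
position: [0.5469, -0.133, 0.092]
tool_rot: [-2.421, -2.0, -0.0]
ft_force: [-0.6, 0.0, -0.3]
grip_width: 0.006
```

Request:
carry_out --commands '[{"tx": 0, "ty": 0, "tz": 0.0006, "rx": 0, "ry": 0, "rz": 0, "jaw": 0}, {"tx": 0, "ty": 0, "tz": 0.0012, "rx": 0, "ry": 0, "rz": 0, "jaw": 0}]'

```text
time: 16.2
position: [0.5472, -0.1333, 0.0912]
tool_rot: [-2.421, -2.002, -0.0]
ft_force: [0.2, 1.0, -0.2]
grip_width: 0.004
```

Request:
carry_out --commands '[{"tx": 0, "ty": 0, "tz": 0.0005, "rx": 0, "ry": 0, "rz": 0, "jaw": 0}, {"tx": 0, "ty": 0, "tz": 0.001, "rx": 0, "ry": 0, "rz": 0, "jaw": 0}]'

```text
time: 16.45
position: [0.547, -0.1339, 0.0903]
tool_rot: [-2.423, -2.0, 0.0]
ft_force: [-1.4, 0.7, 3.5]
grip_width: 0.006
```

Request:
carry_out --commands '[{"tx": 0, "ty": 0, "tz": 0.0003, "rx": 0, "ry": 0, "rz": 0, "jaw": 0}, {"tx": 0, "ty": 0, "tz": 0.0006, "rx": 0, "ry": 0, "rz": 0, "jaw": 0}]'

```text
time: 16.7
position: [0.547, -0.1339, 0.0903]
tool_rot: [2.423, 2.0, -0.0]
ft_force: [-2.3, 1.4, 8.2]
grip_width: 0.004
```

Both ends stop hard at the same height (0.0903), so the pad is level and home. I'll back off and take a last look.

Request:
carry_out --commands '[{"tx": 0, "ty": 0, "tz": -0.02, "rx": 0, "ry": 0, "rz": 0, "jaw": 0}, {"tx": 0, "ty": 0, "tz": -0.07, "rx": 0, "ry": 0, "rz": 0, "jaw": 0}, {"tx": -0.04, "ty": 0, "tz": -0.11, "rx": 0, "ry": 0, "rz": 0, "jaw": 0}, {"tx": -0.06, "ty": 0, "tz": -0.11, "rx": 0, "ry": 0, "rz": 0, "jaw": 0}, {"tx": -0.06, "ty": 0, "tz": -0.11, "rx": 0, "ry": 0, "rz": 0, "jaw": 0}, {"tx": -0.06, "ty": 0, "tz": -0.11, "rx": 0, "ry": 0, "rz": 0, "jaw": 0}]'

```text
time: 17.45
position: [0.5352, -0.1914, 0.1984]
tool_rot: [-2.42, -2.0, 0.0]
ft_force: [0.3, 0.4, -0.2]
grip_width: 0.004
```

```bash
python3 -c "
from h import *
shot('w12')
im=get_image('top');cv2.imwrite('pics/top1.png',im[:,:,::-1])
zoom('w12',215,400,20,200,3.2,'z15')"
```

```text
17.45 [ 0.5352 -0.1914  0.1984] psi 79.15 zax [-0.0017  0.0018 -1.    ] j [ 0.86  0.21 -0.63  1.67  0.13  1.3   0.01] v 0.01 F [ 0.31  0.37 -0.2 ]
```

View pics/z15.png

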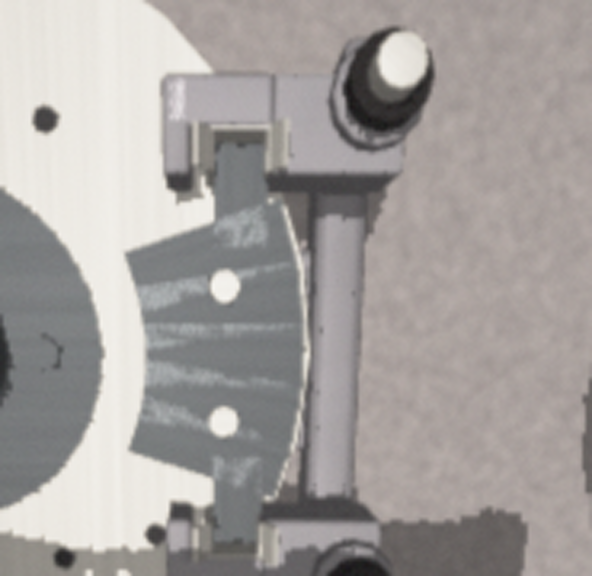

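View pics/top1.png

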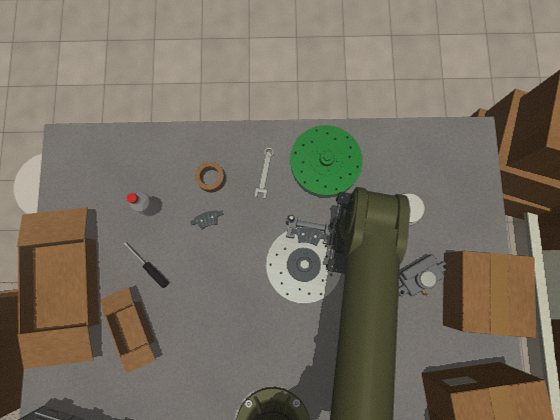

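The pad is seated in both slots, and the bystanders I can see are where they were. I'm handing it in.

```bash
python3 -c "
from bench import ctrl
print(ctrl.close_job())"
```

```text
the job is handed in; nothing more can be done
None
```

The new pad is in the bracket and the job is handed in, at about 17.5 s of the 61 s allowed. `close_job` gives no verdict, so the result below rests on my own checks.

**What I did:** I told the new pad from the worn one by its thick side in the scene picture. I gripped it by the straight edges of its back plate and slid both ears down between the clips. The push on the way down stayed around 4–6 N. At the disc the force rose by about 8 N over the sliding level and downward motion stopped. I then let go.

**Last checks:**
- **Flatness and seat:** I touched the pad with the shut fingers 20 mm either side of its middle. Both spots stopped hard at the same height, 0.0903 m, with 7–8 N on the pad. That is 20 mm above a disc face at about 70 mm.
- **Position:** The last wrist picture shows both ears in their slots, left in left. Before entry I measured the pad within about 0.5 mm of centre; I did not measure it again after release.
- **Other objects:** The worn pad, bottle, tape, wrench and screwdriver look unmoved in the last top view. The tub was partly hidden behind the arm there; I never worked near it.

**Two results that did not agree fully:**
- My estimate of the disc height from a picture was 67.5 mm, against about 70 mm felt. That is just outside the roughly 2 mm calibration error; I went by the feel.
- The first move call was refused for missing keys, and nothing moved.

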